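# Press a watch's push-fit back home in a locking clamp

## Task

Set the watch, back up, into the round nest of the locking clamp, push the clamp's blue handle down until it goes over centre and stays locked by itself with the pad pressing the back fully home, then press down the red release lever so that the clamp springs open and frees the watch, and leave the watch in the nest. Press the handle and the lever by feel and never lean on the clamp with more than 40 N, and do not disturb the tweezers, the parts box or the blue holder.

Things in the scene. Friction and masses are not known exactly. Their poses are not given: they have to be found in the camera images.
- watch: Round steel watch case, 40 mm across, face down, about 0.1 kg; any yaw will do. Origin: centre of the underside, z up. Steel wall 14.5 mm high, lower edge chamfered 1.8 mm; grip its upper 8 mm so that the rest can enter the nest. The brass back on top (33 mm across) at first stands proud, its top 17.5 mm above the origin (15 mm when home).
- watch_back (a joint): How far the brass back is pressed into the watch: 0 to 0.0004 m = proud as at the start, 0.0025 m = fully home. It slides stiffly (about 6 N) and stays where it is.
- clamp: Bench-fixed locking clamp, all in its plane x = 0. Origin on the bench below the jaw's hinge, z up, x along the hinge. Blue nest block (84 x 84 x 18 mm) centred at y = -95 mm; handle and red lever on the +y side; base strip 50 wide, 10 mm high, up to y = 154 mm; hinge cheeks 68 mm high. Yaw up to 0.4 rad either way.
- nest_floor (a point): Centre of the floor of the round recess in the nest block: 43 mm in diameter, 6.5 mm deep, 2 mm chamfer, axis vertical; floor 11.5 mm and block top 18 mm above the bench.
- handle_hinge (a point): Axis of the handle (along clamp x), at clamp y = 38.5 mm, 56 mm above the bench. The handle takes 3 to 6 N at handle_press, then 8 to 12 N as the pad meets the watch, eases past dead centre, 4 mm further meets its stop (springy, 8 N per mm) and stays locked. Its adjusting screw differs at every start: dead centre comes up to 9 mm above or below level, so feel for it.
- handle_press (a point): Where to push: point on top of the blue handle grip, 80 mm from handle_hinge and 11 mm above the handle's centre line. The handle (24 mm wide, ends 98 mm from the hinge) starts raised 0.85 to 1.15 rad above level and swings down and outwards (to clamp +y) about it, nearly to level.
- pad: Black rubber pad, 24 mm across, on a sprung spindle at the end of the 95 mm jaw arm. Origin: centre of its pressing face, z away from the face along the spindle. Open, it stands above the hinge, 160 mm above the bench, clear of the nest; as the handle goes down it swings over onto the watch; on release it springs up again by itself.
- lever_pad (a point): Centre of the top of the red release paddle (30 x 34 mm), at clamp x = 0, y = 202.5 mm, 45 mm above the bench at rest, beyond the end of the handle.
- release_lever (a joint): Angle of the red lever: 0 at rest, growing as the paddle is pressed down, limit 0.40 rad (about 30 mm of paddle travel). Sprung, returns by itself. Its toe meets the locked handle at 0.03 to 0.25 rad and throws it open 0.05 to 0.15 rad later, at under 15 N on the paddle.
- tweezers: Steel tweezers lying flat, 125 x 12 x 6 mm, a bystander; origin at the centre of the underside.
- parts_box: White open box of small parts, 75 x 105 x 22 mm high, a bystander; origin at the centre of the underside.
- holder: Light blue round movement holder, 90 mm across, 8 mm high with a 36 mm wide post to 43 mm, a bystander; origin at the centre of the underside.
Mind the look-alikes: they are no part of the job. Of the things like the watch, leave any that is green, purple or turquoise; of the rest the larger one is meant.

How it is judged:
On the way, in this order (a step that is already met when the one before it is completed fails the run):
1. the watch sits in the nest, let go, its back still proud, the clamp still open (horizontal distance between watch and nest_floor below 0.004 m and z of watch in the frame of nest_floor between -0.0025 and 0.0025 m and angle between watch's own z axis and vertical below 0.06 rad and value of joint watch_back below 0.0012 m and contact force between the fingers and watch below 0.3 N and z of pad in the frame of nest_floor above 0.04 m), for 0.2 s.
2. the clamp is locked by itself: the robot is off it, the pad presses the watch with more than 4 N, the back is home (contact force between each of the arm, the fingers and clamp below 0.5 N and contact force between pad and watch above 4 N and value of joint watch_back above 0.0018 m), for 0.3 s.
3. the clamp springs open by the release lever: the lever is down, the pad is off the watch by 5 mm or more (value of joint release_lever above 0.06 rad and contact force between pad and watch below 0.3 N and z of pad in the frame of nest_floor above 0.02 m).
At the end, for the whole second after the job is handed in: The watch rests in the nest (within 4 mm of its centre, within 2.5 mm of the floor height, tilted less than 0.06 rad), its back pressed in by at least 1.8 of 2.5 mm, the pad at least 15 mm clear above it, the lever back up (horizontal distance between watch and nest_floor below 0.004 m and z of watch in the frame of nest_floor between -0.0025 and 0.0025 m and angle between watch's own z axis and vertical below 0.06 rad and value of joint watch_back above 0.0018 m and z of pad in the frame of nest_floor above 0.03 m and value of joint release_lever below 0.05 rad and contact force between pad and watch below 0.2 N and linear speed of watch below 0.02 m/s); the robot touches nothing.
It fails at once if the robot pushes on the clamp with more than 40 N (contact force between any of the arm, the fingers and clamp above 40 N).
It fails at once if a bystander is moved by more than 15 mm (distance of any of tweezers, parts_box, holder from where it was at the start of the episode above 0.015 m).
It also fails if it takes over 54 s, if anything falls off the work surface, if the arm or the gripper's body presses on something with over 40 N, if the wrist force passes 120 N, or if a joint passes its speed limit or range.

## Robot

A 7-joint arm with a two-finger parallel gripper is mounted at the origin on the work surface. World frame = base frame: x ahead of the robot, y to its left, z up, the work surface at z = 0. Lengths are in m, angles in rad, forces in N, time in s.
With the tool pointing down it reaches from about 0.4 to 0.9 m from the base axis. Payload 5.6 kg.
Tool frame: the origin (TCP) lies where the fingers leave the gripper's body, on its centre line; the fingertips stand 88 mm ahead of it and the grasp point (between the pads) lies 69 mm ahead of it (ctrl.tcp_to_tips is the z of the fingertips in the tool frame, in m); z points along the fingers, y is the line along which they close (so a half turn about z gives the same grasp; the last joint's range is limited). The gripper opens to 92 mm and grips with 3 to 60 N. Pads are 20 mm wide; open, the fingers measure 128 mm over their backs; the gripper's body (75 mm by 189 mm) begins 69 mm behind the grasp point.
Start: joints at [1.144, 0.468, -0.012, 1.603, 0.006, 1.071, -0.056], TCP at [0.243, -0.603, 0.303] pointing down, gripper open.
Joint ranges: [-2.53, 2.53], [-0.31, 2.02], [-1.57, 1.55], [0.28, 2.44], [-1.29, 4.43], [0.15, 1.84], [-2.92, 2.92]. Speed limits (rad/s): [2.57, 2.57, 3.14, 3.14, 3.14, 3.14, 3.14].

## Interface

Orientations are given as a unit quaternion [x, y, z, w].
In Python, from workcell import ctrl, capture, camera_model gives the robot as it stands.
- The arm moves only by the shell command python3 -m inch 'ROWS' [FORCE]. ROWS is 1 to 5 rows, parted by semicolons, with the numbers parted by commas; each row has 7 numbers: dx, dy, dz in shares of the most that a row can go, 1 being 50 mm, then a rotation vector rx, ry, rz in fractions of the full range, 1 being pi rad, then the finger opening in m; each row shifts and turns the commanded pose from where the row before left it, along the tool's axes as they then stand; what a row does not reach is not made up. A row lasts 1/10 s, in which the tool goes at most 0.05 m and 0.15 rad, less where a joint would pass 70% of its speed; a pose out of reach is approached as far as the arm can. The fingers move at their own pace and stop on an object; FORCE is the grip in N (left out, the last holds). Time passes only in rows, so rows that do not move let the fingers close. It prints the time, the measured TCP pose, the force, the opening and the grip force at its end. No shift or turn number may pass 1 either way. Input that does not fit is refused with a message, and nothing moves.
- ctrl.observe(): the state, without advancing time (a new reading comes with each control period).
- capture(name): name is "side" or "top"; returns the picture (400x640x3 uint8, red, green, blue); there is no depth.
- camera_model(name): a dict with "fx", "fy", "cx", "cy" (pixels), "R" (3x3) and "t" (3): a world point X has camera coordinates R X + t. Camera axes: x right, y down, z forward; pixel columns grow to the right and rows downward; lengths in m; the calibration is good to about 2 mm. A picture is of the moment at which its call begins. camera_model takes no time and is no camera call.
- ctrl.finish_job(): hands the job in; it is judged then, once.
The state is a dict: "t": time; "q": joint angles; "qvel": joint speeds; "tau": joint torques, N m; "tcp_pos": TCP position; "ee_rot": TCP orientation; "contact_force": force on the tool from outside, world axes, zero at the start; "torque": the same for the moment, N m; "gripper_width": finger opening in m; "grasp_force": force on a finger pad.
Only numpy, scipy, OpenCV 4.12 (cv2) and the standard library are available. Lean on these libraries where they do the work, as an engineer would, in place of code of your own. Each camera call takes 0.05 s, during which the arm holds its last target. There are 200 camera calls.

## Working session

There is one attempt and no reset: what is moved stays moved. The work goes in short steps, Python scripts to look and compute and a shell command to move; the robot and the scene stay as the last step left them, time stands still between calls to the robot, and variables do not carry over. Pictures are saved under pics/ and viewed, at most 10 in all, crops included, and the job is handed in when it is done.

```bash
mkdir -p pics; ls
python3 - <<'E'
from workcell import ctrl,capture,camera_model
import cv2,numpy as np
for n in("top","side"):
    im=capture(n); np.save(f"pics/{n}0.npy",im); cv2.imwrite(f"pics/{n}0.png",im[...,::-1])
    m=camera_model(n); R=np.array(m["R"]);print(n,m["fx"],m["cx"],m["cy"],-R.T@np.array(m["t"]),R.round(3).tolist())
s=ctrl.observe();print(s)
E
```

```text
pics
top 401.314465560585 321.6651751447279 200.29967640138617 [ 0.4364444  -0.0321675   1.13161141] [[-0.017, -1.0, 0.01], [-0.993, 0.016, -0.118], [0.118, -0.012, -0.993]]
side 419.12624714894093 325.01852721631724 203.4445305444238 [ 0.2104477  -0.81565272  0.6575915 ] [[0.928, -0.372, 0.018], [-0.183, -0.499, -0.847], [0.324, 0.783, -0.531]]
{'t': 0.1, 'q': array([ 1.1439641 ,  0.46830137, -0.01159495,  1.60350186,  0.00599842,
        1.07141114, -0.0563025 ]), 'qvel': array([ 1.09421970e-03, -2.16257513e-03, -4.84645185e-04, -1.32271201e-03,
        4.36629393e-04, -8.50339884e-04, -8.29855908e-05]), 'tau': array([ 2.64802247e-04, -5.21642590e+01, -1.27285547e-02, -2.44362992e+01,
       -5.67984581e-02,  1.41745483e-02,  3.84738053e-05]), 'tcp_pos': array([ 0.24321198, -0.60237763,  0.30183982]), 'ee_rot': array([ 9.81647390e-01,  1.90703360e-01, -2.08394982e-04, -7.65848518e-04]), 'contact_force': array([-0.62060148,  0.52207249,  0.4919926 ]), 'torque': array([-0.01412236, -0.0528574 , -0.00336054]), 'grasp_force': 0.0, 'gripper_width': 0.09204384009621215}
```

View pics/top0.png

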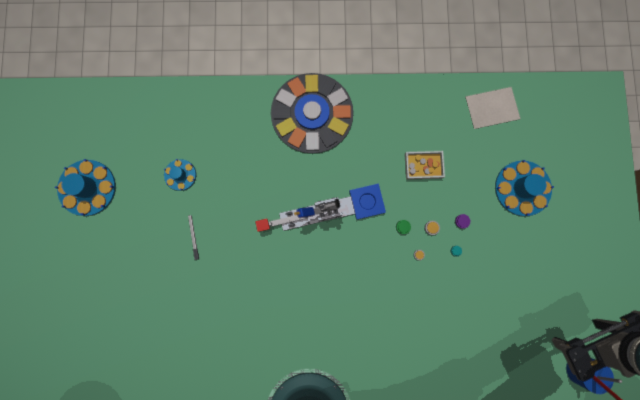

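View pics/side0.png

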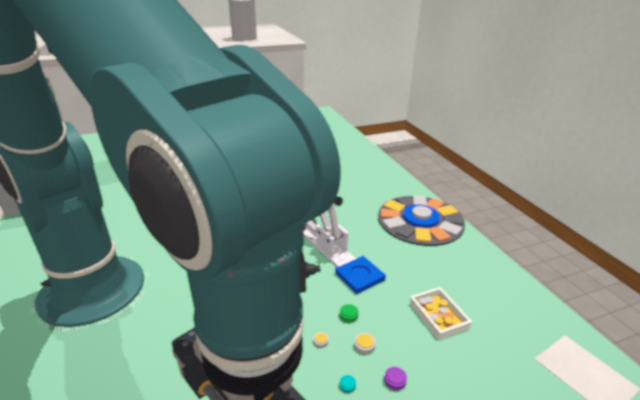

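Look-alikes in the top view: green (403,227), large brass (432,228), purple (463,222), turquoise (456,251) and small brass (420,255). By the description, the watch is the larger brass one at (432,228). The clamp nest is at about (368,201) and the red lever at (263,225). I'll measure these and check the choice in one close crop.

```bash
cat > h.py <<'E'
import numpy as np,cv2
from workcell import ctrl,capture,camera_model
from scipy.spatial.transform import Rotation as Ro
def ray(n,uv,z):
    m=camera_model(n);R=np.array(m["R"]);c=-R.T@np.array(m["t"])
    d=R.T@np.array([(uv[0]-m["cx"])/m["fx"],(uv[1]-m["cy"])/m["fy"],1]);return c+d*(z-c[2])/d[2]
def proj(n,X):
    m=camera_model(n);p=np.array(m["R"])@X+np.array(m["t"]);return np.array([m["fx"]*p[0]/p[2]+m["cx"],m["fy"]*p[1]/p[2]+m["cy"]])
def blobs(im,lo,hi,box,amin=15):
    h=cv2.cvtColor(im,cv2.COLOR_RGB2HSV);m=cv2.inRange(h,np.array(lo),np.array(hi));k=np.zeros_like(m);x0,y0,x1,y1=box;k[y0:y1,x0:x1]=m[y0:y1,x0:x1]
    cs,_=cv2.findContours(k,cv2.RETR_EXTERNAL,cv2.CHAIN_APPROX_NONE);out=[]
    for c in cs:
        mm=k*0;cv2.drawContours(mm,[c],-1,255,-1);M=cv2.moments(mm,True)
        if M["m00"]>=amin: out.append((M["m10"]/M["m00"],M["m01"]/M["m00"],M["m00"],cv2.minAreaRect(c)))
    return out
E
python3 - <<'E'
from h import *
t=np.load("pics/top0.npy");s=np.load("pics/side0.npy")
for n,im,box in(("top",t,(390,210,480,265)),("side",s,(305,300,420,395))):
    for b in blobs(im,(8,90,90),(28,255,255),box): print(n,"brass",np.round(b[:3],1),ray(n,b[:2],.0175).round(4),"d",2*np.sqrt(b[2]/np.pi)*1.1/401)
for n,im,box in(("top",t,(340,175,395,225)),("side",s,(330,250,390,295))):
    for b in blobs(im,(108,120,90),(125,255,255),box,100): print(n,"nest",np.round(b[:3],1),ray(n,b[:2],.018).round(4),b[3])
for lo,hi in(((0,120,90),(7,255,255)),((172,120,90),(180,255,255))):
    for b in blobs(t,lo,hi,(245,205,285,240)): print("lever",np.round(b[:3],1),ray("top",b[:2],.045).round(4))
c=cv2.resize(t[170:270,245:480],None,fx=3.4,fy=3.4,interpolation=cv2.INTER_CUBIC)
cv2.imwrite("pics/c1.png",c[...,::-1])
E
```

```text
top brass [419.2 254.4  57. ] [ 0.4145 -0.3118  0.0175] d 0.023369036112114248
top brass [432.6 227.3 106. ] [ 0.4887 -0.3527  0.0175] d 0.03186810977439253
side brass [364.7 340.5 179. ] [ 0.4895 -0.3515  0.0175] d 0.04141235109787617
side brass [320.6 337.6  92. ] [ 0.414  -0.3152  0.0175] d 0.02968911729569382
top nest [367.2 201.1 871. ] [ 0.5647 -0.1727  0.018 ] ((367.1448669433594, 201.10836791992188), (29.554780960083008, 29.601102828979492), 76.60750579833984)
side nest [358.1 280.3 255. ] [ 0.5498 -0.1973  0.018 ] ((359.9999694824219, 273.0), (32.199378967285156, 41.14365005493164), 63.43495178222656)
lever [262.2 224.8 132. ] [0.5019 0.1168 0.045 ]
```

View pics/c1.png

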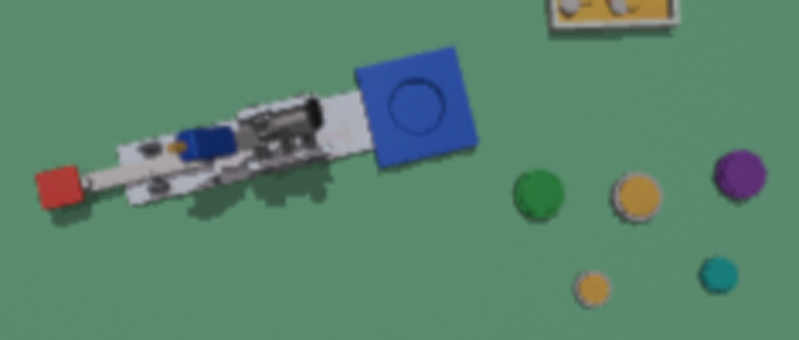

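The crop confirms it: the large brass-topped watch is at crop (637,197), i.e. pixel (432,228). Both views put it at (0.489,-0.352). Nest to lever measures 0.296 m against 0.2975 given, so the clamp yaw is about 0.213. I'll turn the tool so its y lies along clamp x.

The rows are not in the units I measure in: shifts go in shares of 50 mm and turns go in shares of pi rad. I convert before sending: -0.14 rad / 3.1416 = -0.0446.

```bash
python3 -m inch '0,0,0,0,0,-0.0446,0.06;0,0,0,0,0,-0.0446,0.06;0,0,0,0,0,-0.0446,0.06;0,0,0,0,0,-0.0446,0.06;0,0,0,0,0,-0.0446,0.06' 20; python3 -m inch '0,0,0,0,0,-0.0446,0.06;0,0,0,0,0,-0.0446,0.06;0,0,0,0,0,-0.0446,0.06;0,0,0,0,0,-0.0446,0.06;0,0,0,0,0,-0.0446,0.06'
cat >> h.py <<'E'
def go(target):
    s=ctrl.observe();R=Ro.from_quat(s["ee_rot"]);p=np.array(s["tcp_pos"])
    print("t",round(s["t"],2),"tcp",p.round(4),"toolx ang",np.degrees(np.arctan2(R.as_matrix()[1,0],R.as_matrix()[0,0])).round(2),"z",R.as_matrix()[:,2].round(3),"move(tool)",R.inv().apply(np.array(target)-p).round(4),"F",np.round(s["contact_force"],1),"w",s["gripper_width"])
E
python3 -c "
from h import *
go([.489,-.352,.2])"
```

```text
t: 0.6
tcp_pos: [0.2432, -0.6025, 0.3021]
ee_rot: [0.855, 0.518, 0.0, -0.001]
contact_force: [-0.5, -0.3, 0.2]
gripper_width: 0.0598
grasp_force: 0.0
t: 1.1
tcp_pos: [0.2432, -0.6026, 0.3022]
ee_rot: [0.626, 0.78, 0.0, -0.0]
contact_force: [0.4, -0.8, 0.4]
gripper_width: 0.0601
grasp_force: 0.0
t 1.1 tcp [ 0.2432 -0.6026  0.3022] toolx ang 102.53 z [-0.     0.001 -1.   ] move(tool) [0.1912 0.2943 0.1023] F [ 0.4 -0.8  0.4] w 0.06006554952912444
```

To row units: 0.0294 m is 0.588, 0.019 m is 0.38.

```bash
python3 -m inch '0.38,0.588,0.2,0,0,0,0.06;0.38,0.588,0.2,0,0,0,0.06;0.38,0.588,0.2,0,0,0,0.06;0.38,0.588,0.2,0,0,0,0.06;0.38,0.588,0.2,0,0,0,0.06' >/dev/null; python3 -m inch '0.38,0.588,0.2,0,0,0,0.06;0.38,0.588,0.2,0,0,0,0.06;0.38,0.588,0.2,0,0,0,0.06;0.38,0.588,0.2,0,0,0,0.06;0.38,0.588,0.2,0,0,0,0.06'|head -2; python3 -c "
from h import *
im=capture('top');s=capture('side');np.save('pics/s1.npy',s)
cv2.imwrite('pics/both1.png',np.vstack([cv2.resize(im[170:270,230:480],(750,300)),cv2.resize(s[180:380,250:500],(375,300)).repeat(1,1)[:, :].copy() if 0 else cv2.resize(s[200:300,200:450],(750,300))])[...,::-1])
go([.489,-.352,.096])"
```

```text
t: 2.1
tcp_pos: [0.4912, -0.3538, 0.2019]
t 2.2 tcp [ 0.4938 -0.3491  0.2012] toolx ang 102.68 z [ 0.     0.004 -1.   ] move(tool) [-0.0022 -0.0054  0.1052] F [-0.  -0.1 -0.2] w 0.060046312350944535
```

View pics/both1.png

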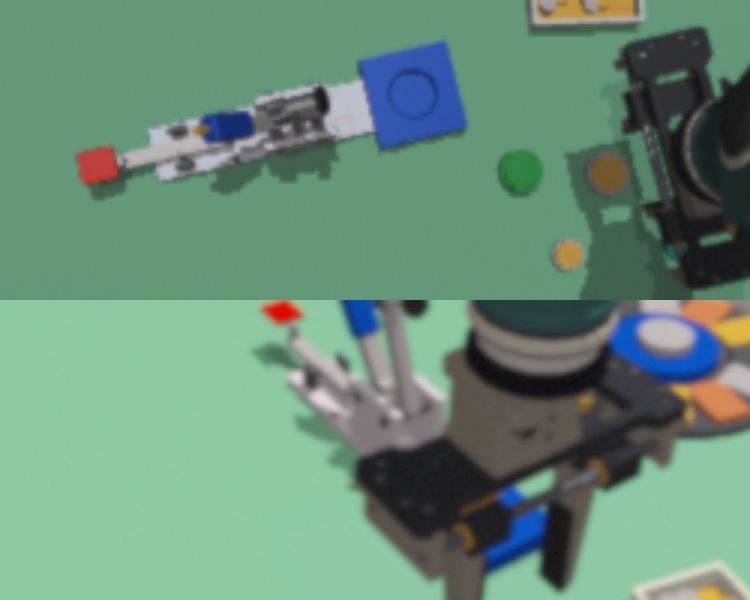

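The picture shows the gripper above the watch (top crop (607,173)) and the clamp unobstructed. The side view also sees the red paddle, at about (294,204). Next I'll settle, lower and grip.

To row units: 0.02 m is 0.4, -0.0055 m is -0.11.

```bash
python3 -m inch '-0.04,-0.11,0.4,0,0,0,0.06;0,0,0.4,0,0,0,0.06;0,0,0.4,0,0,0,0.06;0,0,0,0,0,0,0.06;0,0,0,0,0,0,0.06' |head -2; python3 -c "
from h import *
go([.489,-.352,.096])
s=np.load('pics/s1.npy')
for b in blobs(s,(0,150,120),(6,255,255),(270,190,320,225))+blobs(s,(175,150,120),(180,255,255),(270,190,320,225)): print(b[:3],ray('side',b[:2],.045))"
```

```text
t: 2.7
tcp_pos: [0.4852, -0.3584, 0.1427]
t 2.7 tcp [ 0.4852 -0.3584  0.1427] toolx ang 102.17 z [-0.001  0.    -1.   ] move(tool) [0.0054 0.0051 0.0467] F [-0.  -0.4  0.5] w 0.060280298859111556
(293.5, 203.5, 56.0) [0.50239463 0.11701107 0.045     ]
```

To row units: 0.015 m is 0.3, 0.005 m is 0.1.

```bash
python3 -m inch '0.11,0.1,0.3,0,0,0,0.06;0,0,0.3,0,0,0,0.06;0,0,0.2,0,0,0,0.06;0,0,0,0,0,0,0.06;0,0,0,0,0,0,0.06' |head -2; python3 -c "
from h import *
go([.489,-.352,.096])"
```

```text
t: 3.2
tcp_pos: [0.4892, -0.3515, 0.1022]
t 3.2 tcp [ 0.4892 -0.3515  0.1022] toolx ang 102.2 z [-0.001  0.    -1.   ] move(tool) [-0.0004 -0.0003  0.0062] F [ 0.6 -0.1 -0.3] w 0.059975077556021335
```

To row units: 0.0062 m is 0.124.

```bash
python3 -m inch '0,0,0.124,0,0,0,0.06;0,0,0,0,0,0,0.06;0,0,0,0,0,0,0.03;0,0,0,0,0,0,0.03;0,0,0,0,0,0,0.03' 20; python3 -m inch '0,0,0,0,0,0,0.03;0,0,0,0,0,0,0.03;0,0,-0.4,0,0,0,0.03;0,0,-0.4,0,0,0,0.03;0,0,-0.4,0,0,0,0.03'; python3 -c "
from h import *
t=np.load('pics/top0.npy')
# recess: dark ring inside the block top
g=cv2.cvtColor(t,cv2.COLOR_RGB2HSV)[...,2][186:216,352:383];print(cv2.resize(g,None,fx=.999,fy=.999).shape)
for v in range(190,214,2): print(v,t[v,352:384,2])
go([.5647,-.1727,.16])"
```

```text
t: 3.7
tcp_pos: [0.4895, -0.3517, 0.0967]
ee_rot: [0.628, 0.778, 0.0, 0.0]
contact_force: [0.0, -0.1, 0.0]
gripper_width: 0.0388
grasp_force: 20.1
t: 4.2
tcp_pos: [0.4889, -0.3513, 0.1567]
ee_rot: [0.628, 0.778, -0.0, -0.001]
contact_force: [0.8, 1.1, -1.5]
gripper_width: 0.0389
grasp_force: 20.0
(30, 31)
190 [160 161 161 163 162 162 163 161 161 161 161 160 160 160 161 160 160 160
 160 160 160 160 159 159 159 159 158 155 127 112 110 110]
192 [163 163 163 162 162 162 162 162 162 160 160 159 154 153 150 148 149 151
 154 158 159 159 159 159 159 159 158 157 146 121 111 110]
194 [162 163 163 162 163 162 162 162 160 156 140 120 115 110 112 115 114 114
 119 111 132 149 157 159 159 159 158 159 156 137 116 110]
196 [160 163 163 163 163 162 162 160 144 130 150 157 159 160 160 160 160 159
 159 154 139 109 127 152 158 158 158 158 157 147 120 111]
198 [152 162 163 162 162 162 161 147 125 152 160 160 160 160 160 159 160 159
 159 159 159 151 117 131 153 158 158 158 158 155 136 115]
200 [153 161 162 162 162 162 159 136 153 161 161 161 161 160 160 159 160 159
 159 159 158 157 141 124 149 157 158 157 
[... 281 characters left out ...]
 151]
206 [179 137 152 161 161 161 161 160 157 142 151 157 159 160 159 159 159 159
 159 157 152 136 146 155 158 158 157 157 157 157 156 154]
208 [180 144 150 160 161 161 161 161 160 160 158 148 142 149 152 152 153 153
 140 137 144 154 158 157 158 158 158 157 156 156 157 156]
210 [185 180 137 152 160 160 160 161 160 160 160 160 160 159 158 157 156 157
 157 158 158 158 157 157 158 158 158 157 157 157 157 156]
212 [183 180 145 150 158 160 160 160 160 160 160 159 160 159 159 159 159 158
 158 158 158 157 158 158 157 156 156 155 151 146 145 140]
t 4.2 tcp [ 0.4889 -0.3513  0.1567] toolx ang 102.2 z [-0.001  0.001 -1.   ] move(tool) [ 0.1586  0.1118 -0.0032] F [ 0.8  1.1 -1.5] w 0.03893246236549846
```

To row units: 0.032 m is 0.64, 0.0306 m is 0.612.

```bash
python3 -m inch '0.64,0.448,0,0,0,0,0.03;0.64,0.448,0,0,0,0,0.03;0.64,0.448,0,0,0,0,0.03;0.64,0.448,0,0,0,0,0.03;0.612,0.444,0,0,0,0,0.03'|head -2; python3 -m inch '0,0,0.2,0,0,0,0.03;0,0,0,0,0,0,0.03;0,0,0,0,0,0,0.03;0,0,0,0,0,0,0.03' ; python3 -c "
from h import *
go([.565,-.173,.1082])
im=capture('top');s=capture('side')
cv2.imwrite('pics/both2.png',np.vstack([cv2.resize(im[150:250,270:470],(700,350)),cv2.resize(s[220:320,270:470],(700,350))])[...,::-1][:600])
"
```

```text
t: 4.7
tcp_pos: [0.5652, -0.1713, 0.1563]
t: 5.1
tcp_pos: [0.5645, -0.1747, 0.1464]
ee_rot: [0.629, 0.777, -0.0, 0.0]
contact_force: [-0.3, -0.2, -2.0]
gripper_width: 0.0389
grasp_force: 20.0
t 5.1 tcp [ 0.5645 -0.1747  0.1464] toolx ang 102.05 z [-0.001 -0.001 -1.   ] move(tool) [0.0016 0.0009 0.0382] F [-0.3 -0.2 -2. ] w 0.038851758967097444
```

View pics/both2.png

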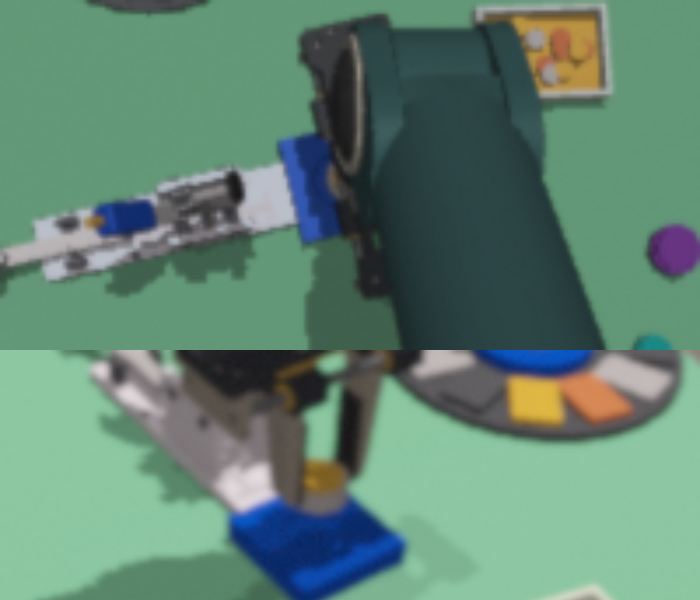

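The watch is held between the fingers (side crop (322,490)), level above the blue nest. I'll lower it, by feel at the end.

To row units: 0.01 m is 0.2, 0.008 m is 0.16.

```bash
python3 -m inch '0.03,0.02,0.2,0,0,0,0.03;0,0,0.2,0,0,0,0.03;0,0,0.16,0,0,0,0.03;0,0,0,0,0,0,0.03;0,0,0,0,0,0,0.03' 20; python3 -c "
from h import *
go([.565,-.173,.1082])"; python3 -m inch '0,0,0.06,0,0,0,0.03;0,0,0.06,0,0,0,0.03;0,0,0,0,0,0,0.03' 20; python3 -c "
from h import *
go([.565,-.173,.1082])"
```

```text
t: 5.7
tcp_pos: [0.5656, -0.1711, 0.118]
ee_rot: [0.628, 0.778, -0.0, -0.0]
contact_force: [-0.4, 0.1, -2.5]
gripper_width: 0.0386
grasp_force: 20.0
t 5.7 tcp [ 0.5656 -0.1711  0.118 ] toolx ang 102.21 z [-0.001  0.    -1.   ] move(tool) [-0.0017 -0.001   0.0098] F [-0.4  0.1 -2.5] w 0.03857451533621552
t: 6.0
tcp_pos: [0.566, -0.1713, 0.1124]
ee_rot: [0.628, 0.778, 0.0, 0.0]
contact_force: [0.7, -0.0, -1.0]
gripper_width: 0.0384
grasp_force: 20.0
t 6.0 tcp [ 0.566  -0.1713  0.1124] toolx ang 102.2 z [ 0.001 -0.    -1.   ] move(tool) [-0.0014 -0.0013  0.0042] F [ 0.7 -0.  -1. ] w 0.038379514766926436
```

To row units: 0.002 m is 0.04, 0.0015 m is 0.03.

```bash
python3 -m inch '-0.02,-0.016,0.04,0,0,0,0.03;0,0,0.03,0,0,0,0.03;0,0,0,0,0,0,0.03' 20; python3 -m inch '0,0,0.02,0,0,0,0.03;0,0,0,0,0,0,0.03' 20; python3 -c "
from h import *
go([.565,-.173,.1082])"
```

```text
t: 6.3
tcp_pos: [0.5659, -0.1722, 0.1092]
ee_rot: [0.628, 0.778, 0.001, 0.001]
contact_force: [3.3, 0.1, -1.5]
gripper_width: 0.0385
grasp_force: 20.0
t: 6.5
tcp_pos: [0.5659, -0.1722, 0.1083]
ee_rot: [0.628, 0.778, 0.001, 0.001]
contact_force: [4.0, 1.2, -0.9]
gripper_width: 0.0389
grasp_force: 20.0
t 6.5 tcp [ 0.5659 -0.1722  0.1083] toolx ang 102.22 z [ 0.002  0.    -1.   ] move(tool) [-0.0006 -0.001   0.0001] F [ 4.   1.2 -0.9] w 0.03891374265067086
```

To row units: -0.04 m is -0.8, -0.03 m is -0.6.

```bash
python3 -m inch '0,0,0,0,0,0,0.055;0,0,0,0,0,0,0.055;0,0,-0.2,0,0,0,0.055;0,0,-0.6,0,0,0,0.055;0,0,-0.8,0,0,0,0.055' 20; python3 -m inch '0,0,-0.8,0,0,0,0.03;0,0,-0.8,0,0,0,0.0;0,0,-0.4,0,0,0,0.0;0,-0.9,0,0,0,0,0;0,-0.9,0,0,0,0,0';python3 -c "
from h import *
go([.51,-.0,.3])
im=capture('top');s=capture('side');np.save('pics/top3.npy',im);np.save('pics/side3.npy',s)
for b in blobs(im,(8,90,90),(28,255,255),(350,180,390,220)): print(b[:3],ray('top',b[:2],.029).round(4))
cv2.imwrite('pics/both3.png',np.vstack([cv2.resize(im[170:255,250:410],(560,297)),cv2.resize(s[170:300,250:470],(508,300))[:, :508] if 0 else cv2.resize(s[170:300,200:445],(560,297))])[...,::-1])
"
```

```text
t: 7.0
tcp_pos: [0.5636, -0.1723, 0.1876]
ee_rot: [0.628, 0.778, -0.001, -0.002]
contact_force: [1.3, 0.1, 0.1]
gripper_width: 0.0552
grasp_force: 0.0
t: 7.5
tcp_pos: [0.4764, -0.1912, 0.2891]
ee_rot: [0.627, 0.779, 0.0, 0.001]
contact_force: [-0.8, -1.1, 0.1]
gripper_width: 0.0174
grasp_force: 0.0
t 7.5 tcp [ 0.4764 -0.1912  0.2891] toolx ang 102.28 z [ 0.001 -0.001 -1.   ] move(tool) [ 0.1797  0.0735 -0.011 ] F [-0.8 -1.1  0.1] w 0.017383757495015396
(367.99029126213594, 200.85436893203882, 103.0) [ 0.5642 -0.1736  0.029 ]
```

View pics/both3.png

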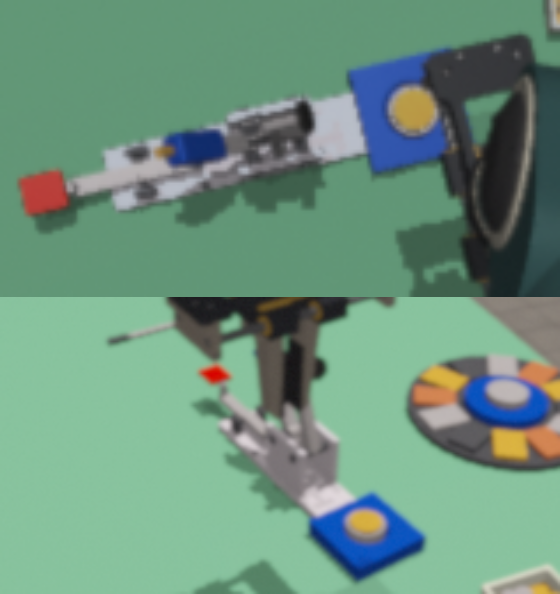

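The watch sits concentric in the nest, measured at (0.564,-0.174) (top crop (410,108)), and the clamp is open. Next I'll measure the handle grip and the pad in clamp coordinates.

```bash
cat >> h.py <<'E'
TH=.213;CY=np.array([-np.sin(TH),np.cos(TH),0]);CX=np.array([np.cos(TH),np.sin(TH),0]);O=np.array([.565,-.1733,0])+.095*CY
def W(y,z,x=0): return O+CY*y+CX*x+np.array([0,0,z])
def C(p): d=np.array(p)-O; return np.array([d@CX,d@CY,p[2]])
E
python3 - <<'E'
from h import *
im=np.load('pics/top3.npy')
h=cv2.cvtColor(im,cv2.COLOR_RGB2HSV);m=cv2.inRange(h,np.array((108,110,60)),np.array((125,255,255)));m[:, :290]=0;m[:,325:]=0;m[:195]=0;m[230:]=0
v,u=np.nonzero(m);print("grip px",u.min(),u.max(),v.min(),v.max(),len(u))
lo=v[u<=u.min()+1].mean();hi=v[u>=u.max()-1].mean()
for nm,uv in(("L",(u.min(),lo)),("R",(u.max()+1,hi))):
    for z in (.09,.11,.13,.145): print(nm,z,(C(ray('top',uv,z))*1e3).round(1))
for nm,uv in (("pad",(338.5,201)),("spindleend?",(323,203))): print(nm,(C(ray('top',uv,.16))*1e3).round(1))
for p in (.85,1,1.15):print(p,"end top/bottom",proj('top',W(.0385+.098*np.cos(p)-.011*np.sin(p),.056+.098*np.sin(p)+.011*np.cos(p))).round(1),proj('top',W(.0385+.098*np.cos(p)+.011*np.sin(p),.056+.098*np.sin(p)-.011*np.cos(p))).round(1))
E
python3 -c "
import numpy as np,cv2
im=np.load('pics/top3.npy');s=np.load('pics/s1.npy')
cv2.imwrite('pics/c4.png',np.hstack([cv2.resize(im[188:234,280:350],None,fx=6,fy=6,interpolation=2),cv2.resize(s[180:226,280:340],None,fx=6,fy=6,interpolation=2)])[...,::-1])"
```

```text
grip px 297 314 207 216 131
L 0.09 [ 11.1 100.5  90. ]
L 0.11 [  9.   99.9 110. ]
L 0.13 [  7.   99.3 130. ]
L 0.145 [  5.4  98.9 145. ]
R 0.09 [-2.4 55.5 90. ]
R 0.11 [ -4.2  55.8 110. ]
R 0.13 [ -6.  56. 130.]
R 0.145 [ -7.4  56.3 145. ]
pad [  3.8  -5.3 160. ]
spindleend? [  7.6  32.7 160. ]
0.85 end top/bottom [299.2 212.7] [293.1 214.7]
1 end top/bottom [304.1 211.2] [297.  213.3]
1.15 end top/bottom [309.5 209.8] [301.6 211.9]
```

View pics/c4.png

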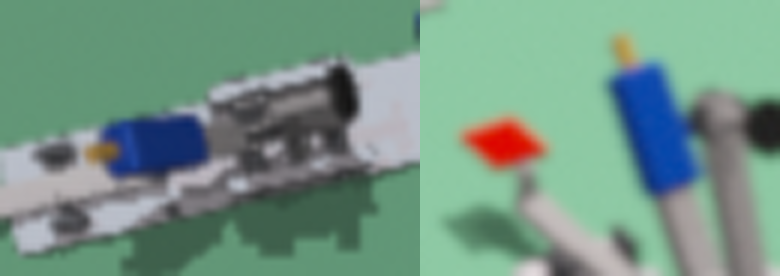

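The crop shows the blue grip ending at top pixel u≈297, so the handle angle is about 1.0 rad. The spindle end is at clamp y ≤ 33 mm. I'll approach over the grip at clamp y 62 mm with the fingers closed.

To row units: 0.04 m is 0.8, 0.0375 m is 0.75.

```bash
python3 -c "
from h import *
go(W(.0625,.238))"; python3 -m inch '0.8,0,0,0,0,0,0;0.8,0,0,0,0,0,0;0.8,0,0,0,0,0,0;0.75,0,0,0,0,0,0;0,0.6,0,0,0,0,0' >/dev/null;python3 -m inch '0,0.6,0,0,0,0,0;0,0.6,0,0,0,0,0;0,0,0,0,0,0,0;0,0,0,0,0,0,0'; python3 -c "
from h import *
go(W(.0625,.238))"
```

```text
t 7.6 tcp [ 0.4716 -0.1932  0.288 ] toolx ang 101.94 z [-0.005 -0.002 -1.   ] move(tool) [0.1577 0.095  0.0493] F [ 0.4 -0.7  0.2] w 0.00903687096357522
t: 8.5
tcp_pos: [0.5317, -0.0181, 0.2878]
ee_rot: [0.628, 0.778, -0.0, -0.001]
contact_force: [-1.3, 0.0, -0.7]
gripper_width: 0.0003
grasp_force: 0.0
t 8.5 tcp [ 0.5317 -0.0181  0.2878] toolx ang 102.23 z [-0.001  0.    -1.   ] move(tool) [-0.0012 -0.0002  0.0498] F [-1.3  0.  -0.7] w 0.0002856255774047881
```

To row units: 0.025 m is 0.5, 0.01 m is 0.2.

```bash
python3 -m inch '0,0,0.5,0,0,0,0;0,0,0.5,0,0,0,0;0,0,0.2,0,0,0,0;0,0,0,0,0,0,0'; python3 -m inch '0.02,0,0.06,0,0,0,0;0.02,0,0.06,0,0,0,0;0.02,0,0.06,0,0,0,0;0,0,0,0,0,0,0'; python3 -m inch '0.02,0,0.06,0,0,0,0;0.04,0,0.06,0,0,0,0;0.04,0,0.06,0,0,0,0;0,0,0,0,0,0,0'; python3 -c "
from h import *
go(W(.0625,.238));print(C(ctrl.observe()['tcp_pos']))"
```

```text
t: 8.9
tcp_pos: [0.5305, -0.0188, 0.227]
ee_rot: [0.628, 0.778, -0.001, -0.001]
contact_force: [-1.2, 0.3, 0.7]
gripper_width: 0.0007
grasp_force: 0.0
t: 9.3
tcp_pos: [0.5312, -0.0153, 0.2191]
ee_rot: [0.628, 0.778, -0.0, 0.0]
contact_force: [-0.9, 1.5, -0.4]
gripper_width: 0.0008
grasp_force: 0.0
t: 9.7
tcp_pos: [0.5306, -0.0106, 0.2103]
ee_rot: [0.628, 0.778, 0.0, 0.001]
contact_force: [0.2, 0.0, -0.2]
gripper_width: 0.0005
grasp_force: 0.0
t 9.7 tcp [ 0.5306 -0.0106  0.2103] toolx ang 102.2 z [ 0.001 -0.    -1.   ] move(tool) [-0.0088 -0.0008 -0.0277] F [ 0.2  0.  -0.2] w 0.0005264762783943407
[0.00078917 0.07128135 0.21026272]
```

To row units: 0.002 m is 0.04, 0.001 m is 0.02.

```bash
for i in 1 2; do python3 -m inch '0.02,0,0.04,0,0,0,0;0.02,0,0.04,0,0,0,0;0,0,0,0,0,0,0'|sed -n '1,2p;4p'; done; python3 -m inch '0.02,0,0.04,0,0,0,0;0.02,0,0.04,0,0,0,0;0,0,0,0,0,0,0'|sed -n '1,2p;4p'
```

```text
t: 10.0
tcp_pos: [0.53, -0.0086, 0.206]
contact_force: [-0.2, -0.7, 3.5]
t: 10.3
tcp_pos: [0.5295, -0.0065, 0.2019]
contact_force: [0.7, 0.6, 0.3]
t: 10.6
tcp_pos: [0.529, -0.0045, 0.198]
contact_force: [-0.4, 0.6, 1.0]
```

```bash
python3 -c "
from h import *
im=capture('top');s=capture('side');np.save('pics/side5.npy',s)
cv2.imwrite('pics/both5.png',np.hstack([cv2.resize(im[170:250,250:390],None,fx=3,fy=3,interpolation=2),cv2.resize(s[160:240,240:365],None,fx=3,fy=3,interpolation=2)])[...,::-1])
print(C(ctrl.observe()['tcp_pos']),ctrl.observe()['contact_force'])
for x in(-.015,0,.015): print(proj('side',W(.079,.110,x)))
"
```

```text
[1.00247436e-04 7.75803294e-02 1.97530368e-01] [ 0.20136511 -0.09933421 -0.98268029]
[313.08564086 205.33310056]
[318.2284837  203.58218069]
[323.29963892 201.85566741]
```

View pics/both5.png

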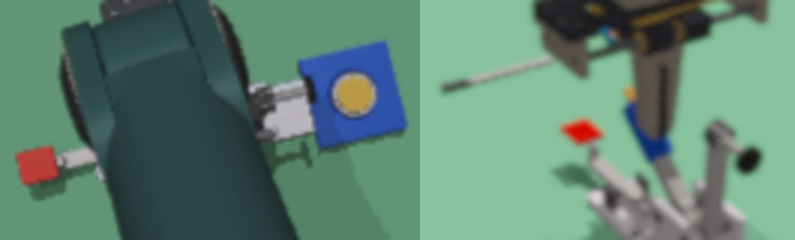

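In the side view (crop (650,140)) the fingertips are on the blue grip, and the pad has started to swing. Measured edge position gives a handle angle of about 0.68. I'll follow the arc down.

To row units: 0.005 m is 0.1, 0.0045 m is 0.09.

```bash
python3 -m inch '0.1,0,0.09,0,0,0,0;0.1,0,0.09,0,0,0,0;0.08,0,0.08,0,0,0,0;0.08,0,0.08,0,0,0,0;0,0,0,0,0,0,0'|sed -n '1,2p;4p'; python3 -m inch '0.04,0,0.04,0,0,0,0;0.04,0,0.04,0,0,0,0;0,0,0,0,0,0,0'|sed -n '1,2p;4p';  python3 -m inch '0.04,0,0.05,0,0,0,0;0.04,0,0.05,0,0,0,0;0,0,0,0,0,0,0'|sed -n '1,2p;4p'; python3 -c "
from h import *
print(C(ctrl.observe()['tcp_pos']),ctrl.observe()['contact_force'])"
```

```text
t: 11.2
tcp_pos: [0.5244, 0.0134, 0.1801]
contact_force: [0.3, -0.5, 0.9]
t: 11.5
tcp_pos: [0.5239, 0.0174, 0.1765]
contact_force: [0.4, -0.1, 0.5]
t: 11.8
tcp_pos: [0.524, 0.0203, 0.1724]
contact_force: [-0.5, -2.1, 8.5]
[0.00084175 0.10290397 0.17238975] [-0.45045039 -2.12582374  8.46040366]
```

To row units: 0.001 m is 0.02.

```bash
python3 -m inch '0.02,0,0.02,0,0,0,0;0,0,0.02,0,0,0,0;0,0,0,0,0,0,0'|sed -n '1,2p;4p'; python3 -m inch '0.02,0,0.02,0,0,0,0;0,0,0.02,0,0,0,0;0,0,0,0,0,0,0'|sed -n '1,2p;4p';  python3 -m inch '0.02,0,0.02,0,0,0,0;0,0,0.02,0,0,0,0;0,0,0,0,0,0,0'|sed -n '1,2p;4p'
```

```text
t: 12.1
tcp_pos: [0.5235, 0.0211, 0.1703]
contact_force: [-0.9, -0.6, 0.3]
t: 12.4
tcp_pos: [0.5232, 0.0228, 0.168]
contact_force: [0.2, -0.3, 3.5]
t: 12.7
tcp_pos: [0.5229, 0.0235, 0.1658]
contact_force: [0.4, -1.4, 1.4]
```

To row units: 0.001 m is 0.02, 0.0005 m is 0.01.

```bash
for i in 1; do python3 -m inch '0.01,0,0.02,0,0,0,0;0,0,0.02,0,0,0,0;0,0,0,0,0,0,0'|sed -n '1,2p;4p'; done; python3 -m inch '0.01,0,0.02,0,0,0,0;0,0,0.02,0,0,0,0;0,0,0,0,0,0,0'|sed -n '1,2p;4p';  python3 -m inch '0.01,0,0.02,0,0,0,0;0,0,0.02,0,0,0,0;0,0,0,0,0,0,0'|sed -n '1,2p;4p'; python3 -c "
from h import *
s=capture('side');v=s[200:320,280:430]
cv2.imwrite('pics/s6.png',cv2.resize(v,None,fx=4,fy=4,interpolation=2)[...,::-1]);print(C(ctrl.observe()['tcp_pos']),ctrl.observe()['contact_force'])"
```

```text
t: 13.0
tcp_pos: [0.5227, 0.0243, 0.1638]
contact_force: [1.8, -0.9, 2.6]
t: 13.3
tcp_pos: [0.5226, 0.0247, 0.162]
contact_force: [-0.6, -2.1, 5.2]
t: 13.6
tcp_pos: [0.5226, 0.0252, 0.1602]
contact_force: [-0.8, -1.2, 5.6]
[0.00055959 0.10796183 0.16025507] [ 0.06744836 -1.05791421  6.877178  ]
```

View pics/s6.png

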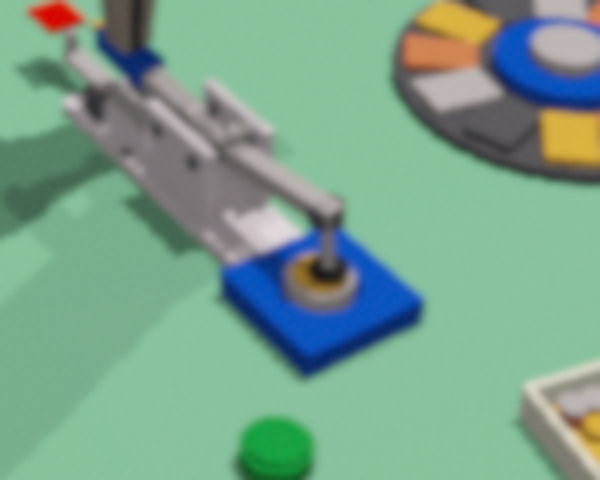

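The side view (crop (327,270)) shows the pad on the watch back and the finger on the blue grip at (130,55). The force is rising, so I'll continue in fine steps.

To row units: 0.001 m is 0.02.

```bash
python3 -m inch '0,0,0.02,0,0,0,0;0,0,0,0,0,0,0;0,0,0,0,0,0,0'|sed -n '1,2p;4p'; python3 -m inch '0,0,0.02,0,0,0,0;0,0,0,0,0,0,0;0,0,0,0,0,0,0'|sed -n '1,2p;4p';  python3 -m inch '0,0,0.02,0,0,0,0;0,0,0,0,0,0,0;0,0,0,0,0,0,0'|sed -n '1,2p;4p';python3 -m inch '0,0,0.02,0,0,0,0;0,0,0,0,0,0,0;0,0,0,0,0,0,0'|sed -n '1,2p;4p'
```

```text
t: 13.95
tcp_pos: [0.5226, 0.0253, 0.1593]
contact_force: [-0.4, -0.9, 7.3]
t: 14.25
tcp_pos: [0.5226, 0.0256, 0.1584]
contact_force: [-0.7, 0.5, 7.1]
t: 14.55
tcp_pos: [0.5226, 0.0257, 0.1574]
contact_force: [-0.2, 0.0, 8.1]
t: 14.85
tcp_pos: [0.5225, 0.0258, 0.1564]
contact_force: [-1.2, -0.5, 7.2]
```

To row units: 0.001 m is 0.02.

```bash
python3 -m inch '0,0,0.02,0,0,0,0;0,0,0,0,0,0,0;0,0,0,0,0,0,0'|sed -n '1,2p;4p'; python3 -m inch '0,0,0.02,0,0,0,0;0,0,0,0,0,0,0;0,0,0,0,0,0,0'|sed -n '1,2p;4p';  python3 -m inch '0,0,0.02,0,0,0,0;0,0,0,0,0,0,0;0,0,0,0,0,0,0'|sed -n '1,2p;4p';python3 -m inch '0,0,0.02,0,0,0,0;0,0,0,0,0,0,0;0,0,0,0,0,0,0'|sed -n '1,2p;4p'
```

```text
t: 15.15
tcp_pos: [0.5224, 0.026, 0.1554]
contact_force: [-1.3, 0.6, 7.7]
t: 15.45
tcp_pos: [0.5224, 0.0261, 0.1543]
contact_force: [-1.4, 1.2, 6.8]
t: 15.75
tcp_pos: [0.5223, 0.0263, 0.1532]
contact_force: [-1.6, 0.9, 6.3]
t: 16.05
tcp_pos: [0.5223, 0.0263, 0.152]
contact_force: [-1.2, 2.7, 5.4]
```

Past the peak and easing. I'll continue until it meets the stop.

To row units: 0.001 m is 0.02.

```bash
python3 -m inch '0,0,0.02,0,0,0,0;0,0,0,0,0,0,0;0,0,0,0,0,0,0'|sed -n '1,2p;4p'; python3 -m inch '0,0,0.02,0,0,0,0;0,0,0,0,0,0,0;0,0,0,0,0,0,0'|sed -n '1,2p;4p';  python3 -m inch '0,0,0.02,0,0,0,0;0,0,0,0,0,0,0;0,0,0,0,0,0,0'|sed -n '1,2p;4p';python3 -m inch '0,0,0.02,0,0,0,0;0,0,0,0,0,0,0;0,0,0,0,0,0,0'|sed -n '1,2p;4p'
```

```text
t: 16.35
tcp_pos: [0.5223, 0.0253, 0.1508]
contact_force: [0.0, 1.6, 3.3]
t: 16.65
tcp_pos: [0.5222, 0.0242, 0.1495]
contact_force: [0.2, -0.2, -0.6]
t: 16.95
tcp_pos: [0.5224, 0.0248, 0.1488]
contact_force: [0.5, 0.7, 0.2]
t: 17.25
tcp_pos: [0.5226, 0.0249, 0.1482]
contact_force: [-1.0, -0.1, 4.3]
```

To row units: 0.001 m is 0.02.

```bash
python3 -m inch '0,0,0.02,0,0,0,0;0,0,0,0,0,0,0;0,0,0,0,0,0,0'|sed -n '1,2p;4p'; python3 -m inch '0,0,0.02,0,0,0,0;0,0,0,0,0,0,0'|sed -n '1,2p;4p'
```

```text
t: 17.55
tcp_pos: [0.5228, 0.025, 0.1478]
contact_force: [-2.1, -0.5, 9.1]
t: 17.75
tcp_pos: [0.523, 0.0251, 0.1474]
contact_force: [-4.1, -1.0, 15.0]
```

The handle met its stop at 15 N. I'll back off and check that it stays locked.

To row units: 0.03 m is 0.6, -0.015 m is -0.3.

```bash
python3 -m inch '0,0,-0.2,0,0,0,0;0,0,-0.3,0,0,0,0;0,0,-0.3,0,0,0,0;0.2,0,0,0,0,0,0;0.6,0,0,0,0,0,0'|sed -n '1,2p;4p'; python3 -m inch '0.6,0,0,0,0,0,0;0.5,0,0,0,0,0,0;0,0,0,0,0,0,0;0,0,0,0,0,0,0'|sed -n '1,2p;4p'; python3 -c "
from h import *
go([.502,.117,.138])
s=capture('side');t=capture('top');v=s[200:300,270:400]
for i,z in((s,.045),(t,.045)): pass
cv2.imwrite('pics/s7.png',np.vstack([cv2.resize(v,None,fx=4,fy=3,interpolation=2),cv2.resize(t[170:245,250:380],None,fx=4,fy=4,interpolation=2)[:300]])[...,::-1])
print(C([.502,.117,0]))"
```

```text
t: 18.25
tcp_pos: [0.5148, 0.0623, 0.1865]
contact_force: [1.0, 0.6, -1.0]
t: 18.65
tcp_pos: [0.5021, 0.1184, 0.1859]
contact_force: [-0.3, -0.1, -0.6]
t 18.65 tcp [0.5021 0.1184 0.1859] toolx ang 102.29 z [-0. -0. -1.] move(tool) [-0.0014 -0.0004  0.0479] F [-0.3 -0.1 -0.6] w 0.00042945928332104174
[-0.00020887  0.20205731  0.        ]
```

View pics/s7.png

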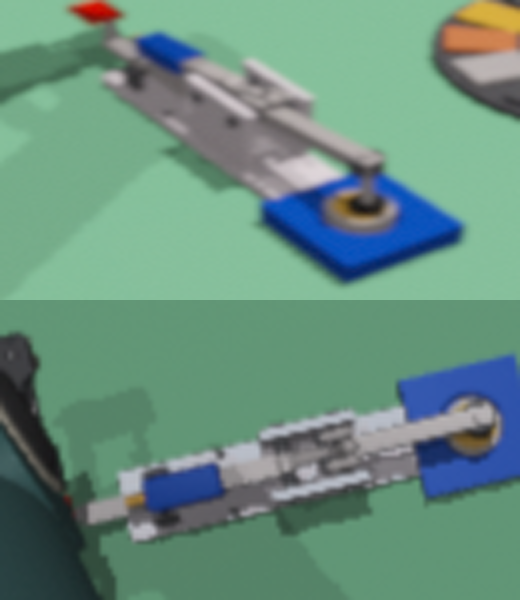

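The handle stays locked level, with the pad down on the watch (side crop (367,205)). Now I'll press the lever by feel.

The rows are not in the units I measure in: shifts go in shares of 50 mm and turns go in shares of pi rad. I convert before sending: 0.02 m is 0.4, 0.007 m is 0.14.

```bash
python3 -m inch '-0.02,0,0.4,0,0,0,0;0,0,0.4,0,0,0,0;0,0,0.14,0,0,0,0;0,0,0.06,0,0,0,0;0,0,0,0,0,0,0'|sed -n '1,2p;4p'; for i in 1; do python3 -m inch '0,0,0.04,0,0,0,0;0,0,0.04,0,0,0,0;0,0,0,0,0,0,0'|sed -n '1,2p;4p'; done; python3 -m inch '0,0,0.04,0,0,0,0;0,0,0.04,0,0,0,0;0,0,0,0,0,0,0'|sed -n '1,2p;4p';  python3 -m inch '0,0,0.04,0,0,0,0;0,0,0.04,0,0,0,0;0,0,0,0,0,0,0'|sed -n '1,2p;4p'
```

```text
t: 19.25
tcp_pos: [0.5028, 0.1166, 0.136]
contact_force: [0.4, 0.6, 0.4]
t: 19.55
tcp_pos: [0.503, 0.1171, 0.1323]
contact_force: [0.6, -0.5, 0.7]
t: 19.85
tcp_pos: [0.5028, 0.1174, 0.128]
contact_force: [-0.6, 0.5, 1.0]
t: 20.15
tcp_pos: [0.5025, 0.1169, 0.1236]
contact_force: [-0.2, 1.2, 1.3]
```

To row units: 0.0015 m is 0.03.

```bash
python3 -m inch '0,0,0.03,0,0,0,0;0,0,0.03,0,0,0,0;0,0,0,0,0,0,0'|sed -n '1,2p;4p'; python3 -m inch '0,0,0.03,0,0,0,0;0,0,0.03,0,0,0,0;0,0,0,0,0,0,0'|sed -n '1,2p;4p';  python3 -m inch '0,0,0.03,0,0,0,0;0,0,0.03,0,0,0,0;0,0,0,0,0,0,0'|sed -n '1,2p;4p'; python3 -c "
from h import *
print(ctrl.observe()['contact_force']);s=capture('side');v=s[200:300,270:400]
print((cv2.absdiff(cv2.resize(v,None,fx=4,fy=3,interpolation=2),cv2.imread('pics/s7.png')[:300,:,::-1])[140:260,260:470]).mean())"
```

```text
t: 20.45
tcp_pos: [0.5026, 0.1169, 0.1207]
contact_force: [0.1, 1.5, 1.7]
t: 20.75
tcp_pos: [0.5025, 0.117, 0.1178]
contact_force: [-0.1, 1.8, 1.6]
t: 21.05
tcp_pos: [0.5026, 0.117, 0.1148]
contact_force: [-0.4, 2.6, 1.8]
[-0.40061254  2.58011851  1.83512462]
14.414179894179894
```

To row units: 0.0015 m is 0.03.

```bash
python3 -m inch '0,0,0.03,0,0,0,0;0,0,0.03,0,0,0,0;0,0,0,0,0,0,0'|sed -n '1,2p;4p'; python3 -m inch '0,0,0.03,0,0,0,0;0,0,0.02,0,0,0,0;0,0,0,0,0,0,0'|sed -n '1,2p;4p'; python3 -c "
from h import *
s=capture('side');v=s[170:300,270:400]
cv2.imwrite('pics/s8.png',cv2.resize(v,None,fx=4,fy=4,interpolation=2)[...,::-1])"
```

```text
t: 21.4
tcp_pos: [0.5026, 0.117, 0.1118]
contact_force: [-0.8, 2.0, 0.9]
t: 21.7
tcp_pos: [0.5026, 0.117, 0.1093]
contact_force: [-1.0, 2.8, 2.7]
```

View pics/s8.png

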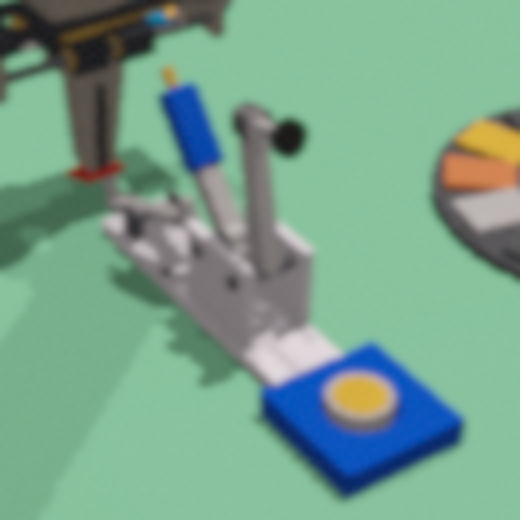

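The clamp is open and the watch is in the nest (side crop (360,398)). I've viewed one picture over the limit, so I won't view any more. I'll lift off and do a numeric check.

To row units: -0.03 m is -0.6, -0.02 m is -0.4.

```bash
python3 -m inch '0,0,-0.2,0,0,0,0;0,0,-0.4,0,0,0,0;0,0,-0.6,0,0,0,0;0,0,-0.6,0,0,0,0;0,0,0,0,0,0,0'|sed -n '1,2p;4p'; python3 -m inch '0.6,0,-0.2,0,0,0,0;0.6,0,0,0,0,0,0;0,0,0,0,0,0,0;0,0,0,0,0,0,0;0,0,0,0,0,0,0'|sed -n '1,2p;4p'; python3 -c "
from h import *
im=capture('top');s=capture('side')
for n,i,b in(('top',im,(350,180,390,220)),('side',s,(330,250,390,290))):
  for k in blobs(i,(8,90,90),(28,255,255),b): print(n,k[:3],ray(n,k[:2],.0265).round(4))
for k in blobs(s,(0,150,120),(6,255,255),(270,190,320,225))+blobs(s,(175,150,120),(180,255,255),(270,190,320,225)): print('lever',k[:3])
"
```

```text
t: 22.25
tcp_pos: [0.5046, 0.1164, 0.2034]
contact_force: [0.4, 0.1, -0.0]
t: 22.75
tcp_pos: [0.49, 0.1739, 0.2089]
contact_force: [-0.4, 0.4, -0.0]
top (367.87, 200.97, 100.0) [ 0.5641 -0.1736  0.0265]
side (359.62, 268.49, 100.0) [ 0.5654 -0.1714  0.0265]
lever (293.2, 203.7, 60.0)
```

```bash
python3 -c "
from workcell import ctrl
print(ctrl.finish_job())"
```

```text
the job is handed in; nothing more can be done
None
```

The job is handed in: the watch went into the nest, the clamp locked by itself and the lever sprang it open, with the watch left centred in the nest; I saw no sign of a problem but got no verdict, didn't measure the back's depth directly, and viewed 11 pictures instead of the allowed 10.

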